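Wedge up a drawer front in its fitting jig and hold it

TASK

Pick up the yellow wedge by its grip block, set it flat on the jig's base board and push its thin end squarely under the middle of the dark drawer front until the front just lifts off its cork rests, leaving a gap of about 3 mm above them. Only the wedge may raise the front, and it must never be driven up as far as 8 mm. Finish while still gripping the wedge in place with the front resting on it, and leave the tin, the sanding block and the screwdriver where they are.

Things in the scene. Friction and masses are not known exactly. Their poses are not given: they have to be found in the camera images.
- jig: Fitting jig fixed to the bench: plywood base board 210 x 220 x 12 mm carrying posts and rests. Origin on the bench, straight below the middle of the lower edge of the drawer front's near face. +x is the direction to push the wedge under the front (parallel to the bench), y along the front, z up. The board spans x = -140 to +70 mm, y = -110 to +110 mm; its top is 12 mm above the bench.
- runup (a point): Point on the base board's top (12 mm above the bench), 75 mm before the front's near face (jig x = -75, y = 0 mm). From x = -140 to -10 mm the board is bare and flat: the run-up for the wedge. Same axes as the jig.
- posts (a point): Midpoint between the tops of the jig's two pale posts, 97 mm above the bench. They guide the front, stand at jig y = 70 to 100 mm either side, x = -10 to +30 mm. Beside them inwards (y = 44 to 68 mm either side, x = 0 to 20 mm) the front rests on two dark blocks topped with cork, 8 mm high over the board; the 88 mm between these is open.
- front: Dark drawer front, upright between the posts, slides only up and down: 20 mm thick (jig x = 0 to 20), 166 wide, 60 tall, 0.4 to 0.85 kg, jig axes. Origin: middle of its near face's lower edge, 20 mm above the bench at rest (8 mm over the board); height beyond 20 mm is lift. Near face has a brass knob, 16 mm out, 30 mm up, radius 10. Falls back by its weight; wedging it up takes 4 to 15 N of push.
- wedge: Loose yellow wedge, 120 mm long, 30 wide, 70 to 120 g. Origin on its underside at mid length; +x to the thin end, y across, z up. Ramp from the thin end (x = +60 mm, 3 mm thick) back to x = -30 mm (21 mm thick), rising 1 in 5. Behind it, x = -60 to -30 mm, an upright grip block 30 x 30 mm, 60 mm tall.
- wedge_tip (a point): Middle of the lower edge of the wedge's thin end. With the wedge flat on the board, the ramp meets the front's lower near edge when this point is 25 mm past the near face; each further 5 mm of push lifts the front 1 mm, less up to 0.5 mm of contact give (40 mm past the face: about 3 mm).
- wedge_grip (a point): Centre of the wedge's grip block, 45 mm above the underside and 105 mm behind the thin end: place to grip it from above, fingers closing across y (30 mm). Wedge axes.
- tin: Bystander: small varnish tin, 60 mm diameter, 70 mm tall, standing on the bench; origin at the centre of its underside.
- sander: Bystander: cork sanding block 80 x 50 x 24 mm lying on the bench; origin at the centre of its underside, x along its length.
- screwdriver: Bystander: red-handled screwdriver 200 mm long, handle 26 mm thick, lying on the bench beyond the jig; x from handle to tip, origin under its middle.
Mind the look-alikes: they are no part of the job. Of the things like the wedge, leave any that is blue, green or purple; of the rest the larger one is meant.

How it is judged:
By the outcome, as a careful person would: the job done as asked, in the order asked, and still so for the second after the job is handed in, while the arm keeps its last pose, push and grip.
It also fails if it takes over 40 s, if anything falls off the work surface, if the arm or the gripper's body presses on something with over 40 N, if the wrist force passes 120 N, or if a joint passes its speed limit or range.

ROBOT

A 7-joint arm with a two-finger parallel gripper is mounted at the origin on the work surface. World frame = base frame: x ahead of the robot, y to its left, z up, the work surface at z = 0. Lengths are in m, angles in degrees, forces in N, time in s.
With the tool pointing down it reaches from about 0.425 to 0.875 m from the base axis. Payload 4.7 kg.
Tool frame: the origin (TCP) lies midway between the tips of the shut fingers; the grasp point (between the pads) lies bot.grip_point_offset behind it (bot.grip_point_offset is the distance from the TCP to the grasp point, in m); x points along the fingers, z is the direction in which the jaws open and shut, and the axes are right-handed (so a half turn about x gives the same grasp; the last joint's range is limited). The gripper opens to 85 mm and grips with 20 to 120 N. Pads are 22 mm wide; open, the fingers measure 114 mm over their backs; the gripper's body (76 mm by 85 mm) begins 54 mm behind the grasp point. The pads swing forward as they close: fully open they stand 13 mm farther back than shut.
Start: joints at [-62.962, 18.392, -4.016, 83.108, 1.295, 78.541, -3.26], TCP at [0.287, 0.583, 0.194] pointing down, gripper open.
Joint ranges: [-163.93, 163.93], [-17.29, 119.83], [-79.2, 71.16], [3.27, 140.29], [-89.18, 269.18], [5.43, 117.66], [-154.24, 154.24]. Speed limits (degrees/s): [147.25, 147.25, 180, 180, 180, 180, 180].

INTERFACE

Orientations are given as a 3x3 rotation matrix whose columns are the frame's x, y, z axes.
In Python, from bench import bot gives the robot as it stands.
- The arm moves only by the shell command python3 -m inch 'ROWS'. ROWS is JSON, a list of rows, each a list of 3 entries, a list of its own where there are three numbers: the turn, a rotation vector about the tool's x, y, z in rad, then the shift along the tool's x, y, z in mm, then the opening, from 0 (shut) to 1 (fully open). In form: [[[wx, wy, wz], [dx, dy, dz], claw], ...]. A call has 1 to 8 rows; each row is the pose to reach, as a shift and turn from the pose commanded when the call began, along the tool's axes at that moment; what a row does not reach only later rows make up. A row lasts 1/10 s, in which the tool goes at most 50 mm and 8.59 degrees, less where a joint would pass 70% of its speed; a pose out of reach is approached as far as the arm can. A call with a gripper value outside its range is refused whole. The fingers move at their own pace and stop on an object; the grip force is fixed at half the most. Time passes only in rows, so rows that repeat a pose let the fingers close. It gives the time, the measured TCP pose, the force and the opening at its end, in the units of the state.
- bot.state(): the state, without advancing time (a new reading comes with each control period).
- bot.get_image(name): name is "side" or "top" or "wrist"; returns the picture (420x560x3 uint8, red, green, blue); there is no depth.
- bot.calibration(name): a dict with "K" (3x3 intrinsics, pixels), "k1" (the pictures are not rectified: a ray, as slopes to the right and down, at radius r is drawn at 1 + k1 r^2 times it, then the intrinsics apply), "R" (3x3) and "t" (3): a world point X has camera coordinates R X + t. Camera axes: x right, y down, z forward; pixel columns grow to the right and rows downward; lengths in m; the calibration is good to about 2 mm. A picture is of the moment at which its call begins: read the wrist's pose just before it. calibration takes no time and is no camera call; for the wrist camera it gives the pose at the moment of the call.
- bot.finish_job(): hands the job in, once; it reports no verdict.
The state is a dict: "time": time; "joint_positions": joint angles; "qvel": joint speeds; "effort": joint torques, N m; "tcp_pos": TCP position; "ee_rot": TCP orientation; "wrist_force": force on the tool from outside, world axes, zero at the start; "ft_torque": the same for the moment, N m; "gripper_width": finger opening in m.
Only numpy, scipy, OpenCV 4.12 (cv2) and the standard library are available. Lean on these libraries where they do the work, as an engineer would, in place of code of your own. Each camera call takes 0.05 s, during which the arm holds its last target. There are 200 camera calls.

## Working session

There is one attempt and no reset: what is moved stays moved. The work goes in short steps, Python scripts to look and compute and a shell command to move; the robot and the scene stay as the last step left them, time stands still between calls to the robot, and variables do not carry over. Pictures are saved under pics/ and viewed, about 8 in all and at most 12, crops included, and the job is handed in when it is done.

```bash
mkdir -p pics; ls
python3 - <<'E'
from bench import bot
import cv2
for n in ("top","side"):
    im=bot.get_image(n); cv2.imwrite(f"pics/{n}0.png",im[:,:,::-1])
s=bot.state(); print(s["tcp_pos"],s["ee_rot"],s["gripper_width"],s["time"],bot.grip_point_offset)
E
```

```text
pics
[0.28710732 0.58256684 0.19272634] [[-6.51813342e-04 -8.97038468e-01  4.41951990e-01]
 [-1.56095529e-03  4.41952458e-01  8.97037116e-01]
 [-9.99998569e-01 -1.05166533e-04 -1.68830745e-03]] 0.08557390792557659 0.1 0.0187
```

View pics/top0.png

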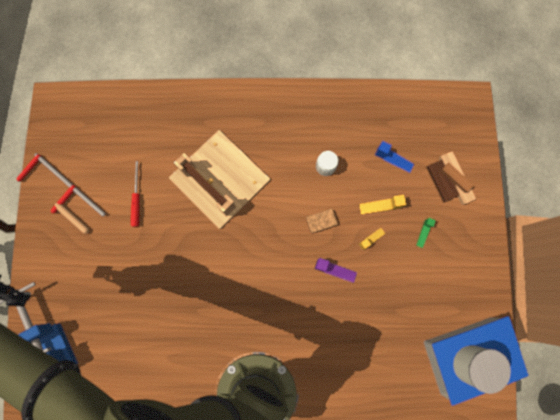

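View pics/side0.png

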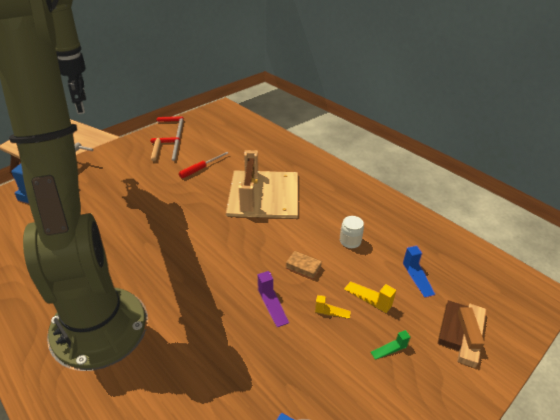

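Top view: the jig is at about (219,180), with the dark front running (180,160)–(230,210) and the run-up on its upper-right side. The large yellow wedge is at (383,205) with its grip block at (400,201). The blue, green, purple and small yellow ones are look-alikes. The side view agrees.

```bash
cat > h.py <<'E'
import numpy as np, cv2
from bench import bot
def ray(c,uv):
    K=np.array(c["K"]);R=np.array(c["R"]);t=np.array(c["t"])
    p=cv2.undistortPoints(np.array([[uv]],float),K,np.array([c["k1"],0,0,0,0.]))[0,0]
    return -R.T@t, R.T@np.array([p[0],p[1],1])
def at(c,uv,z):
    o,d=ray(c,uv); return o+d*(z-o[2])/d[2]
def proj(c,X):
    return cv2.projectPoints(np.atleast_2d(X).astype(float),cv2.Rodrigues(np.array(c["R"]))[0],np.array(c["t"]),np.array(c["K"]),np.array([c["k1"],0,0,0,0.]))[0][:,0]
E
python3 - <<'E'
from h import *
im=cv2.imread("pics/top0.png")
a=cv2.resize(im[120:240,160:285],None,fx=5,fy=5,interpolation=cv2.INTER_CUBIC)[:, :]
b=cv2.resize(im[180:230,350:420],None,fx=5,fy=5,interpolation=cv2.INTER_CUBIC)
o=np.zeros((600,800,3),np.uint8); o[:,:625]=a
cv2.imwrite("pics/a.png",o[:,:625]); cv2.imwrite("pics/b.png",b)
c=bot.calibration("top")
for n,uv,z in [("tip",(361,208),0),("grip",(400,201),.06),("bc1",(219,131),.012),("bc2",(270,178),.012),("bc3",(222,227),.012),("bc4",(170,180),.012)]:print(n,at(c,uv,z).round(3))
# yellow mask
hsv=cv2.cvtColor(im,cv2.COLOR_BGR2HSV)[180:230,350:420]
m=cv2.inRange(hsv,(22,170,120),(35,255,255)); cnt=max(cv2.findContours(m,0,2)[0],key=cv2.contourArea)
print(cv2.minAreaRect(cnt))
E
```

```text
tip [ 0.528 -0.303  0.   ]
grip [ 0.537 -0.404  0.06 ]
bc1 [0.763 0.123 0.012]
bc2 [ 0.616 -0.033  0.012]
bc3 [0.469 0.106 0.012]
bc4 [0.61  0.266 0.012]
((25.0, 26.0), (8.402915954589844, 29.858901977539062), 78.2317123413086)
```

View pics/a.png

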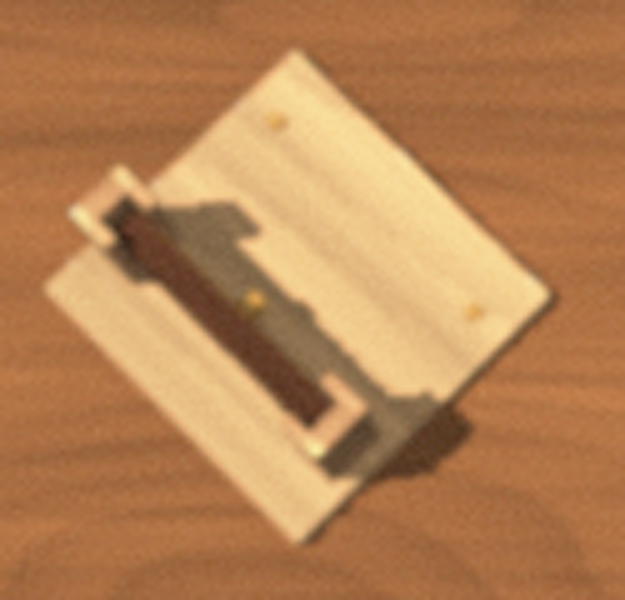

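The board corners are clear in the crop at (297,50), (552,293), (300,545) and (44,288). I'll fit the jig from those and start moving.

```bash
cat >> h.py <<'E'
from scipy.spatial.transform import Rotation as Ro
def Rt(jaw):  # tool-down rotation, jaw (tool z) azimuth in deg
    a=np.radians(jaw); z=np.array([np.cos(a),np.sin(a),0]); x=np.array([0,0,-1.]); return np.c_[x,np.cross(z,x),z]
def plan(p,jaw):
    s=bot.state();R=np.array(s["ee_rot"])
    print("turn",Ro.from_matrix(R.T@Rt(jaw)).as_rotvec().round(4),"shift",(R.T@(np.array(p)-s["tcp_pos"])*1e3).round(1))
E
python3 - <<'E'
from h import *
c=bot.calibration("top")
px=[(219.0,129.6),(270.0,178.2),(219.6,228.6),(168.4,177.2)]
W=np.array([at(c,p,.012)[:2] for p in px]); print(W.round(4))
J=np.array([[-.14,-.11],[-.14,.11],[.07,.11],[.07,-.11]])
# determine y sign: z up, x dir d -> y = rot90(d)
for Jc in (J,J*[1,-1]):
    A=W-W.mean(0);B=Jc-Jc.mean(0);H=B.T@A;U,S,V=np.linalg.svd(H);R=(U@V).T
    t=W.mean(0)-R@Jc.mean(0)
    print(np.linalg.det(R),"yaw",np.degrees(np.arctan2(R[1,0],R[0,0])),"origin",t,"res",np.abs(W-(Jc@R.T+t)).max())
plan((.55,.15,.2),5);
E
```

```text
[[ 0.7677  0.1234]
 [ 0.6149 -0.033 ]
 [ 0.4639  0.1129]
 [ 0.6183  0.2713]]
1.0000000000000004 yaw 135.6645750411516 origin [0.59116768 0.14310717] res 0.0006039360734317323
-1.0000000000000004 yaw 135.6645750411516 origin [0.59116768 0.14310717] res 0.0006039360734317323
turn [ 1.0258e+00 -1.5000e-03  1.0000e-03] shift [  -6.8 -427.  -271.9]
```

```bash
r='[[1.026,0,0],[-7,-427,-272],1]'; true; python3 -m inch '[[[1.026,0,0],[-7,-427,-272],1],[[1.026,0,0],[-7,-427,-272],1],[[1.026,0,0],[-7,-427,-272],1],[[1.026,0,0],[-7,-427,-272],1],[[1.026,0,0],[-7,-427,-272],1],[[1.026,0,0],[-7,-427,-272],1],[[1.026,0,0],[-7,-427,-272],1],[[1.026,0,0],[-7,-427,-272],1]]'; python3 -c "
from h import *
plan((.53,-.37,.23),5)"
```

```text
time: 0.9
tcp_pos: [0.4954, 0.2393, 0.1991]
ee_rot: [[-0.0, -0.084, 0.996], [0.0, 0.996, 0.084], [-1.0, 0.0, -0.0]]
wrist_force: [0.5, 0.7, -1.2]
gripper_width: 0.0853
turn [-0.0028 -0.0002 -0.0001] shift [ -31.  -610.   -16.9]
```

```bash
python3 -m inch '[[[0,0,0],[-31,-610,-17],1],[[0,0,0],[-31,-610,-17],1],[[0,0,0],[-31,-610,-17],1],[[0,0,0],[-31,-610,-17],1],[[0,0,0],[-31,-610,-17],1],[[0,0,0],[-31,-610,-17],1],[[0,0,0],[-31,-610,-17],1],[[0,0,0],[-31,-610,-17],1]]'; python3 -c "
from h import *
plan((.53,-.36,.23),5)"
```

```text
time: 1.7
tcp_pos: [0.5181, -0.1594, 0.2196]
ee_rot: [[0.0, -0.087, 0.996], [0.001, 0.996, 0.087], [-1.0, 0.001, 0.0]]
wrist_force: [1.5, 0.2, -0.2]
gripper_width: 0.0852
turn [ 0.0001  0.0003 -0.0005] shift [ -10.5 -200.9   -5.6]
```

```bash
python3 -m inch '[[[0,0,0],[-10,-200,-5],1],[[0,0,0],[-10,-200,-5],1],[[0,0,0],[-10,-200,-5],1],[[0,0,0],[-10,-200,-5],1],[[0,0,0],[-10,-200,-5],1],[[0,0,0],[-10,-200,-5],1]]'; python3 -c "
from h import *
c=bot.calibration('wrist');im=bot.get_image('wrist');np.save('wc.npy',c,allow_pickle=True);cv2.imwrite('pics/w1.png',im[:,:,::-1])
print(proj(c,[[.537,-.404,.06],[.528,-.303,0]]))"
```

```text
time: 2.3
tcp_pos: [0.5298, -0.3588, 0.2285]
ee_rot: [[-0.002, -0.083, 0.997], [-0.0, 0.997, 0.083], [-1.0, 0.0, -0.002]]
wrist_force: [0.5, 0.9, 0.1]
gripper_width: 0.0854
[[279.7504912  214.9111649 ]
 [279.24783432 128.16592846]]
```

View pics/w1.png

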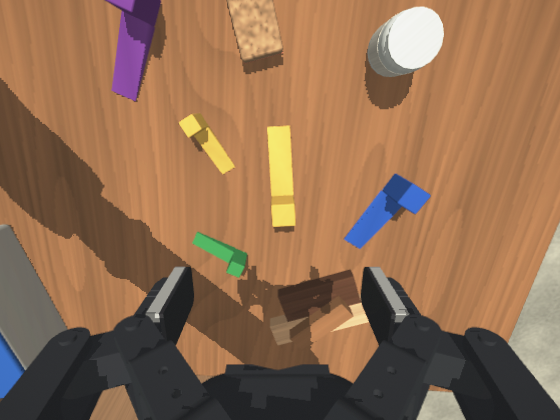

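Wrist view: the large yellow wedge's tip edge is at about (279,126) and its grip block top at about (284,216). It is clear of the other things. I'll fit its pose by silhouette.

```bash
cat >> h.py <<'E'
from scipy.optimize import minimize
def wpts(x,y,yaw,z0=0.):
    P=lambda l:np.array(l)/1e3
    ramp=P([[a,b,h] for a,h in ((60,0),(60,3),(-30,0),(-30,21)) for b in(-15,15)])
    blk=P([[a,b,h] for a in(-60,-30) for b in(-15,15) for h in(0,60)])
    R=Ro.from_euler('z',yaw,degrees=True).as_matrix()
    return [q@R.T+[x,y,z0] for q in (ramp,blk)]
def fitwedge(im,c,x0,z0=0.,lo=(20,120,70),hi=(36,255,255)):
    hsv=cv2.cvtColor(im,cv2.COLOR_RGB2HSV); m=cv2.inRange(hsv,lo,hi)
    p=np.vstack([proj(c,q) for q in wpts(*x0,z0)]); a=np.floor(p.min(0)-15).astype(int).clip(0);b=np.ceil(p.max(0)+15).astype(int)
    S=4; m=m[a[1]:b[1],a[0]:b[0]]
    n,l,st,_=cv2.connectedComponentsWithStats(m); m=(l==1+st[1:,4].argmax())*255.
    def cost(v):
        x=(x0[0]+v[0]/1e3,x0[1]+v[1]/1e3,x0[2]+v[2]); r=np.zeros((m.shape[0]*S,m.shape[1]*S),np.uint8)
        for q in wpts(*x,z0):
            h=cv2.convexHull(((proj(c,q)-a+.5)*S*16-8).astype(np.int32)); cv2.fillConvexPoly(r,h,255,shift=4)
        return np.abs(cv2.resize(r,m.shape[::-1],interpolation=cv2.INTER_AREA)-m).sum()/255
    r=minimize(cost,[0,0,0],method='Nelder-Mead',options=dict(initial_simplex=[[0,0,0],[8,0,0],[0,8,0],[0,0,6]],xatol=.02,fatol=.05))
    return np.array(x0)+np.array([r.x[0]/1e3,r.x[1]/1e3,r.x[2]]),r.fun,m.sum()/255
E
python3 - <<'E'
from h import *
im=cv2.imread('pics/w1.png')[:,:,::-1].copy()
c=np.load('wc.npy',allow_pickle=True).item()
f,e,n=fitwedge(im,c,(.532,-.353,95.)); print("wrist",f,e,n)
d=np.radians(f[2]); g=f[:2]-.045*np.array([np.cos(d),np.sin(d)]); print("grip",g)
ct=bot.calibration("top"); it=cv2.imread('pics/top0.png')[:,:,::-1].copy()
print("top",fitwedge(it,ct,tuple(f)))
plan((g[0],g[1],.12),f[2]-90)
E
```

```text
wrist [ 0.53456369 -0.35913293 98.2890692 ] 84.64313725490196 2258.0
grip [ 0.54105122 -0.40366283]
top (array([ 0.53430401, -0.35630369, 99.72755799]), np.float64(218.0392156862745), np.float64(308.0))
turn [-0.0581 -0.001  -0.0013] shift [108.6 -47.8   6.3]
```

```bash
python3 -m inch '[[[0.058,0.001,0],[60,-48,6],1],[[0.058,0,0],[109,-48,6],1],[[0.058,0,0],[109,-48,6],1],[[0.058,0,0],[109,-48,6],1],[[0.058,0,0],[109,-48,6],1]]'; python3 -c "
from h import *
plan((.541,-.4037,.026),8.3)"
```

```text
time: 2.85
tcp_pos: [0.5423, -0.4026, 0.1213]
ee_rot: [[0.001, -0.032, 1.0], [0.001, 1.0, 0.032], [-1.0, 0.001, 0.001]]
wrist_force: [1.1, 0.1, 1.5]
gripper_width: 0.0856
turn [-0.1133  0.001  -0.0008] shift [95.3 -1.1 -1.4]
```

I typed the turn with the wrong sign, so I'll correct it here at height and look before descending.

```bash
python3 -m inch '[[[-0.113,0,0],[30,-1,-1],1],[[-0.113,0,0],[30,-1,-1],1],[[-0.113,0,0],[65,-1,-1],1],[[-0.113,0,0],[95,-1,-1],1],[[-0.113,0,0],[95,-1,-1],1],[[-0.113,0,0],[95,-1,-1],1]]'; python3 -c "
from h import *
plan((.541,-.4037,.026),8.3)
im=bot.get_image('wrist');cv2.imwrite('pics/w2.png',im[:,:,::-1])"
```

```text
time: 3.45
tcp_pos: [0.5413, -0.4055, 0.0277]
ee_rot: [[0.002, -0.141, 0.99], [-0.001, 0.99, 0.141], [-1.0, -0.001, 0.002]]
wrist_force: [0.3, -0.3, 0.2]
gripper_width: 0.0855
turn [-0.0033  0.0016  0.0009] shift [ 1.7  1.9 -0.1]
```

View pics/w2.png

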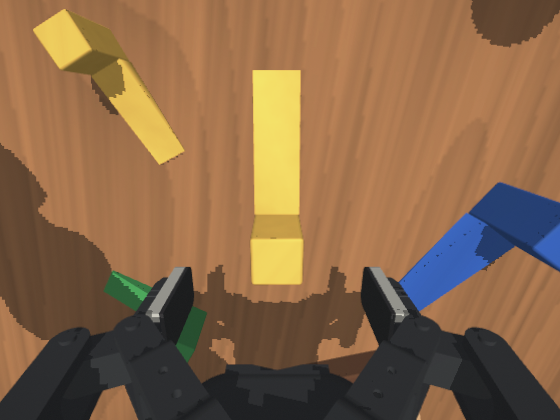

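Wrist view: the block at (277,260) is centred between the pads at (175,290) and (380,290), and the yaw matches. Before closing I'll check how far the green look-alike is from the left finger.

Run:
```python
from h import *
c=np.load('wc.npy',allow_pickle=True).item()
s=bot.state();R=np.array(s["ee_rot"])
for uv in [(227,270),(247,258),(240,275),(195,235)]:
  for z in (0,.03):
    print(uv,z,(R.T@(at(c,uv,z)-s["tcp_pos"])*1e3).round(0))
c2=bot.calibration('wrist')
print(proj(c2,[[.541,-.4037,.045],[.541,-.4037,.06]]))
f=fitwedge(cv2.imread('pics/w2.png')[:,:,::-1].copy(),c2,(.5346,-.3591,98.3)); print(f)
d=np.radians(f[0][2]); print(f[0][:2]-.045*np.array([np.cos(d),np.sin(d)]))
```

```text
(227, 270) 0 [  28. -108.  -94.]
(227, 270) 0.03 [ -2. -90. -87.]
(247, 258) 0 [ 29. -88. -60.]
(247, 258) 0.03 [ -1. -72. -56.]
(240, 275) 0 [  29. -118.  -74.]
(240, 275) 0.03 [ -1. -99. -68.]
(195, 235) 0 [  28.  -45. -135.]
(195, 235) 0.03 [  -2.  -32. -125.]
[[276.04115155 247.44849701]
 [276.06450145 259.54813341]]
(array([ 0.53495204, -0.3601604 , 98.13719661]), np.float64(242.47058823529412), np.float64(10099.0))
[ 0.54132152 -0.40470734]
```

The green block is more than 70 mm clear, and the TCP is within 1 mm of the grip point, so I'm closing.

```bash
python3 -m inch '[[[0,0,0],[2,1,0],0],[[0,0,0],[2,1,0],0],[[0,0,0],[2,1,0],0],[[0,0,0],[2,1,0],0],[[0,0,0],[2,1,0],0],[[0,0,0],[2,1,0],0],[[0,0,0],[2,1,0],0],[[0,0,0],[2,1,0],0]]'; python3 -m inch '[[[0,0,0],[-20,0,0],0],[[0,0,0],[-60,0,0],0],[[0,0,0],[-110,0,0],0],[[0,0,0],[-160,0,0],0],[[0,0,0],[-160,0,0],0]]'
python3 - <<'E'
from h import *
# jig: origin (.5912,.1431) yaw 135.66 ; pregrasp: tip at jig x=-20 -> grip x=-125?
o=np.array([.5912,.1431]);a=np.radians(135.66);ex=np.array([np.cos(a),np.sin(a)])
g=o-.117*ex; print("grip target",g)
plan((*g,.16),45.66)
E
```

```text
time: 4.3
tcp_pos: [0.54, -0.4046, 0.0235]
ee_rot: [[-0.0, -0.141, 0.99], [0.0, 0.99, 0.141], [-1.0, 0.0, -0.0]]
wrist_force: [0.1, -0.4, -0.5]
gripper_width: -0.0003
time: 4.8
tcp_pos: [0.5429, -0.4081, 0.1922]
ee_rot: [[0.011, -0.141, 0.99], [-0.008, 0.99, 0.141], [-1.0, -0.009, 0.01]]
wrist_force: [-0.0, -0.5, 1.1]
gripper_width: -0.0002
grip target [0.67487898 0.06132697]
turn [-0.6552  0.0068  0.0121] shift [ 30.2 446.4 196.6]
```

Gripper width is about 0, so the grasp missed. I'll look.

Run:
```python
from h import *
s=bot.state();c=bot.calibration('wrist');im=bot.get_image('wrist')
np.save('wc3.npy',c,allow_pickle=True);cv2.imwrite('pics/w3.png',im[:,:,::-1])
R=np.array(s["ee_rot"]);p=np.array(s["tcp_pos"])
print("tcp px",proj(c,[p,p-R[:,0]*.0187]), s["gripper_width"])
t=bot.get_image('top');cv2.imwrite('pics/t3.png',t[:,:,::-1])
print(fitwedge(im,c,(.535,-.36,98.)))
```

```text
tcp px [[276.66256573 239.75909252]
 [276.66062251 252.95448262]] -0.00020341620280882197
(array([ 0.53453207, -0.35914265, 98.32428885]), np.float64(105.56470588235294), np.float64(3001.0))
```

View pics/w3.png

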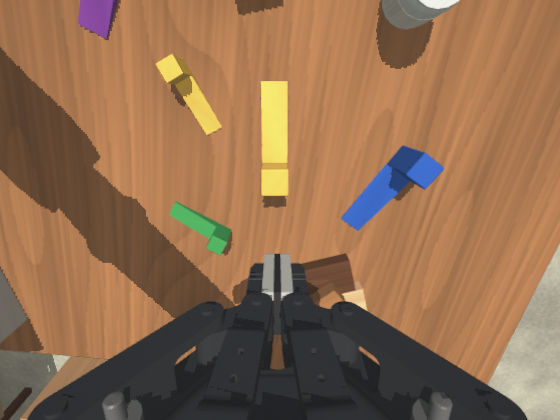

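The wedge hasn't moved. The closed fingertips appear at about (277,255), 15 px or more below the projected TCP at (277,240), so the fingers and the reported TCP disagree. I'll check against the top camera.

Run:
```python
from h import *
s=bot.state();c=np.load('wc3.npy',allow_pickle=True).item()
R=np.array(s["ee_rot"]);p=np.array(s["tcp_pos"])
for dy in (-30,-20,-11,0,11): print(dy,proj(c,[p+R[:,1]*dy/1e3,p+R[:,1]*dy/1e3-R[:,0]*.0187]).round(0).tolist())
print("cam in tool",(R.T@(-np.array(c["R"]).T@c["t"]-p)*1e3).round(1),"cam axes in tool\n",(np.array(c["R"])@R).round(3), c["K"][0][0],c["k1"])
ct=bot.calibration('top'); im=cv2.imread('pics/t3.png')
q=proj(ct,[p,p-R[:,0]*.0187])[0]; print(q)
u,v=q.round().astype(int); x0,y0=u-70,v-60
cr=cv2.resize(im[y0:y0+120,x0:x0+140],None,fx=5,fy=5,interpolation=cv2.INTER_CUBIC)
cv2.drawMarker(cr,tuple(((q-[x0,y0]+.5)*5).astype(int)),(255,0,255),0,12,1)
cv2.imwrite('pics/t3c.png',cr)
```

```text
-30 [[274.0, 269.0], [274.0, 284.0]]
-20 [[274.0, 257.0], [274.0, 271.0]]
-11 [[274.0, 246.0], [274.0, 259.0]]
0 [[274.0, 231.0], [274.0, 243.0]]
11 [[274.0, 216.0], [274.0, 227.0]]
cam in tool [-187.4   84.4    0.6] cam axes in tool
 [[-0.008  0.     1.   ]
 [-0.335 -0.942 -0.003]
 [ 0.942 -0.335  0.008]] 296.35053062955285 0.01367409934828496
[413.66242583 190.08148012]
```

View pics/t3c.png

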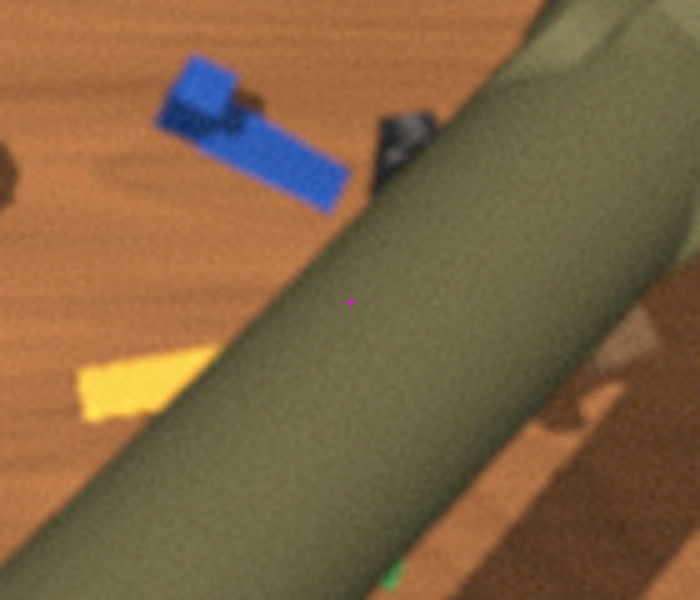

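The arm hides the fingers from the top camera. Both cameras agree on the wedge, which means the real fingers sit about 30 mm back along tool −y. I'll confirm with the side camera.

Run:
```python
from h import *
s=bot.state();R=np.array(s["ee_rot"]);p=np.array(s["tcp_pos"]);print(p)
ct=bot.calibration('side'); im=bot.get_image('side')[:,:,::-1]; cv2.imwrite('pics/s4.png',im)
q=proj(ct,[p,p-R[:,1]*.03,p-R[:,0]*.05, p+R[:,2]*.03]); print(q)
x0,y0=(q[0]-[60,70]).round().astype(int).clip(0)
cr=cv2.resize(im[y0:y0+120,x0:x0+130],None,fx=5,fy=5,interpolation=cv2.INTER_CUBIC)
for k,col in zip(q[:2],((255,0,255),(0,255,0))): cv2.drawMarker(cr,tuple(((k-[x0,y0]+.5)*5).astype(int)),col,0,16,1)
print(x0,y0);cv2.imwrite('pics/s4c.png',cr)
```

```text
[ 0.5406264  -0.40531686  0.1853102 ]
[[397.55845298 251.95255827]
 [410.1549829  258.36135842]
 [401.96659814 234.752746  ]
 [404.03668312 244.39317901]]
338 182
```

View pics/s4c.png

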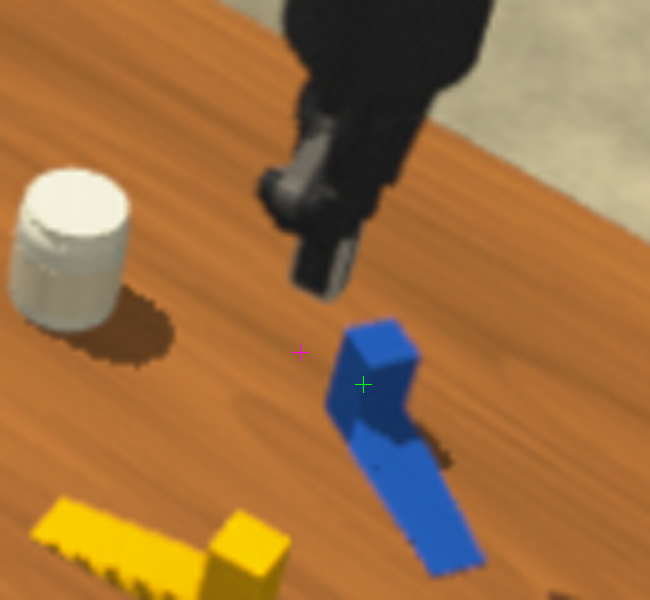

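The side view shows the fingertips at crop (317,291), above the projected TCP at (300,352). That puts the real tips about 36 mm behind (above) the reported TCP, and the wrist view fits this too. The miss was vertical, with the tips just above the 60 mm block, so I'll aim about 36 mm lower with force checks.

```bash
python3 -m inch '[[[0,0,0],[0,0,0],1],[[0,0,0],[0,0,0],1],[[0,0,0],[0,0,0],1],[[0,0,0],[0,0,0],1],[[0,0,0],[0,0,0],1]]'; python3 -c "
from h import *
plan((.5413,-.4047,.027),8.2)"
```

```text
time: 5.45
tcp_pos: [0.5399, -0.4045, 0.1832]
ee_rot: [[-0.001, -0.141, 0.99], [0.0, 0.99, 0.141], [-1.0, 0.0, -0.0]]
wrist_force: [-0.4, 0.5, 1.0]
gripper_width: 0.0722
turn [-0.0012 -0.0005 -0.0003] shift [156.2  -0.4   1.5]
```

```bash
python3 -m inch '[[[0,0,0],[40,0,1],1],[[0,0,0],[80,0,1],1],[[0,0,0],[120,0,1],1],[[0,0,0],[156,0,1],1],[[0,0,0],[156,0,1],1],[[0,0,0],[156,0,1],1]]';  python3 -m inch '[[[0,0,0],[10,0,0],1],[[0,0,0],[20,0,0],1],[[0,0,0],[28,0,0],1],[[0,0,0],[34,0,0],1],[[0,0,0],[34,0,0],1]]'; python3 -c "
from h import *
plan((.5413,-.4047,-.01),8.2)"
```

```text
time: 6.05
tcp_pos: [0.541, -0.4047, 0.0279]
ee_rot: [[-0.001, -0.141, 0.99], [-0.0, 0.99, 0.141], [-1.0, -0.0, -0.001]]
wrist_force: [0.3, 0.1, 0.5]
gripper_width: 0.0851
time: 6.55
tcp_pos: [0.5405, -0.4038, -0.0076]
ee_rot: [[-0.001, -0.142, 0.99], [0.001, 0.99, 0.142], [-1.0, 0.001, -0.001]]
wrist_force: [0.1, -0.3, 0.3]
gripper_width: 0.0855
turn [-0.0011 -0.0012 -0.0013] shift [ 2.4 -1.   0.7]
```

```bash
python3 -m inch '[[[0,0,0],[2,-1,0],0],[[0,0,0],[2,-1,0],0],[[0,0,0],[2,-1,0],0],[[0,0,0],[2,-1,0],0],[[0,0,0],[2,-1,0],0],[[0,0,0],[2,-1,0],0],[[0,0,0],[2,-1,0],0]]'
```

```text
time: 7.25
tcp_pos: [0.5415, -0.4057, -0.008]
ee_rot: [[0.001, -0.142, 0.99], [-0.0, 0.99, 0.142], [-1.0, -0.001, 0.001]]
wrist_force: [-1.2, -0.6, 2.0]
gripper_width: 0.0291
```

Gripped at 29 mm. I'll lift and measure the wedge in hand.

```bash
python3 -m inch '[[[0,0,0],[-20,0,0],0],[[0,0,0],[-60,0,0],0],[[0,0,0],[-100,0,0],0],[[0,0,0],[-140,0,0],0],[[0,0,0],[-140,0,0],0],[[0,0,0],[-140,0,0],0]]'
python3 - <<'E'
from h import *
s=bot.state();c=bot.calibration('wrist');im=bot.get_image('wrist');cv2.imwrite('pics/w5.png',im[:,:,::-1])
np.save('wc5.npy',dict(c,tcp=s["tcp_pos"],rot=s["ee_rot"]),allow_pickle=True)
p=np.array(s["tcp_pos"]);R=np.array(s["ee_rot"])
print(p,proj(c,np.vstack(wpts(.5346+p[0]-.5413,-.3600+p[1]+.4055,98.2,p[2]+.008))).round(0).tolist())
o=np.array([.5912,.1431]);a=np.radians(135.66);ex=np.array([np.cos(a),np.sin(a)])
g=o-.120*ex; print("grip target",g); plan((*g,.13),45.66)
E
```

```text
time: 7.85
tcp_pos: [0.5414, -0.4055, 0.1322]
ee_rot: [[0.001, -0.142, 0.99], [-0.0, 0.99, 0.142], [-1.0, -0.0, 0.001]]
wrist_force: [-0.3, 0.9, -2.5]
gripper_width: 0.0291
[ 0.54143537 -0.40549134  0.13220101] [[305.0, 64.0], [248.0, 64.0], [305.0, 63.0], [247.0, 63.0], [300.0, 222.0], [253.0, 222.0], [303.0, 236.0], [250.0, 236.0], [299.0, 264.0], [308.0, 329.0], [254.0, 264.0], [245.0, 330.0], [300.0, 222.0], [311.0, 274.0], [253.0, 222.0], [242.0, 274.0]]
grip target [0.6770246  0.05923023]
turn [-6.548e-01 -3.000e-04 -1.600e-03] shift [  1.  440.  200.6]
```

View pics/w5.png

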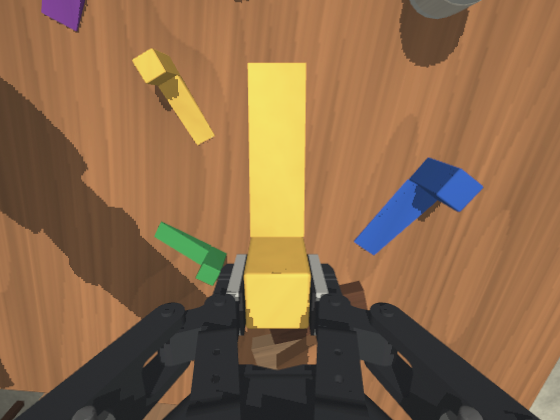

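The in-hand wedge matches the predicted pixels (tip row 63, columns 248–305): level, centred, tip 106 mm ahead of the TCP. I'll move over the run-up.

```bash
python3 -m inch '[[[-0.655,0,0],[0,440,200],0],[[-0.655,0,0],[0,440,200],0],[[-0.655,0,0],[0,440,200],0],[[-0.655,0,0],[0,440,200],0],[[-0.655,0,0],[0,440,200],0],[[-0.655,0,0],[0,440,200],0],[[-0.655,0,0],[0,440,200],0],[[-0.655,0,0],[0,440,200],0]]'; python3 -c "
from h import *
plan((.677,.0592,.08),45.66)"
```

```text
time: 8.7
tcp_pos: [0.6522, -0.0191, 0.1291]
ee_rot: [[-0.004, -0.715, 0.699], [0.0, 0.699, 0.715], [-1.0, 0.003, -0.003]]
wrist_force: [1.2, -0.5, -0.5]
gripper_width: 0.0293
turn [ 0.0004 -0.0026 -0.0028] shift [49.  36.8 73.5]
```

```bash
python3 -m inch '[[[0,0,0],[0,37,74],0],[[0,0,0],[0,37,74],0],[[0,0,0],[40,37,74],0],[[0,0,0],[40,37,74],0],[[0,0,0],[40,37,74],0],[[0,0,0],[40,37,74],0]]'
python3 - <<'E'
from h import *
s=bot.state();c=bot.calibration('wrist');im=bot.get_image('wrist')[:,:,::-1].copy()
cv2.imwrite('pics/w6raw.png',im); np.save('wc6.npy',c,allow_pickle=True)
o=np.array([.5912,.1431,0]);R=Ro.from_euler('z',135.66,degrees=True).as_matrix()
J=lambda l:np.array(l)/1e3@R.T+o
for q in proj(c,J([[0,-68,80],[0,68,80],[20,-68,80],[20,68,80],[-10,-70,97],[-10,70,97],[-10,-100,97],[-10,100,97],[-140,-110,12],[-140,110,12],[0,-44,12],[0,44,12],[-16,0,50]])): cv2.drawMarker(im,tuple(q.round().astype(int)),(255,0,255),0,9,1)
cv2.imwrite('pics/w6.png',im); plan((.677,.0592,.08),45.66); print(s["tcp_pos"])
E
```

```text
time: 9.3
tcp_pos: [0.679, 0.0555, 0.0924]
ee_rot: [[0.001, -0.714, 0.7], [-0.001, 0.7, 0.714], [-1.0, -0.001, 0.0]]
wrist_force: [1.1, -0.9, -0.0]
gripper_width: 0.0293
turn [-0.0021  0.0012  0.0015] shift [13.   4.3  0.8]
[0.67903708 0.05551876 0.09238537]
```

View pics/w6.png

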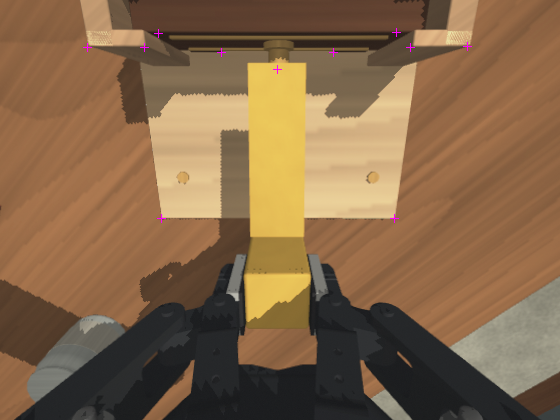

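The jig markers coincide with the board corners (161,218) and (396,218), the posts and the knob, so the jig pose is good to about 1 mm. I'll lower towards the board.

```bash
python3 -m inch '[[[0,0,0],[20,4,1],0],[[0,0,0],[40,4,1],0],[[0,0,0],[55,4,1],0],[[0,0,0],[66,4,1],0],[[0,0,0],[72,4,1],0],[[0,0,0],[72,4,1],0],[[0,0,0],[72,4,1],0]]'; python3 -c "
from h import *
plan((.677,.0592,.006),45.66)"
```

```text
time: 10.05
tcp_pos: [0.6803, 0.0571, 0.0228]
ee_rot: [[0.008, -0.713, 0.701], [-0.002, 0.701, 0.713], [-1.0, -0.007, 0.004]]
wrist_force: [3.7, -3.2, 3.5]
gripper_width: 0.0293
turn [-0.0032  0.0039  0.007 ] shift [16.8  4.  -0.9]
```

There's contact force along −x and upward, so the tip is probably grazing the knob. I'll back off 12 mm and recheck.

```bash
python3 -m inch '[[[0,0,0],[0,-6,0],0],[[0,0,0],[0,-12,0],0],[[0,0,0],[0,-12,0],0],[[0,0,0],[0,-12,0],0]]'
python3 - <<'E'
from h import *
s=bot.state();c=bot.calibration('wrist');im=bot.get_image('wrist')[:,:,::-1].copy();cv2.imwrite('pics/w7raw.png',im)
p=np.array(s["tcp_pos"]);R=np.array(s["ee_rot"]);W=np.c_[R[:,1],-R[:,2],-R[:,0]] # wedge axes: x=tool y, z=up
W[:,1]=np.cross(W[:,2],W[:,0])
L=np.array([[a,b,h] for a,h in((60,3),(-30,21)) for b in(-15,15)]+[[a,b,60] for a in(-60,-30) for b in(-15,15)])/1e3
q=proj(c,(L+[.046,0,.008])@W.T+p)
for k in q: cv2.drawMarker(im,tuple(k.round().astype(int)),(255,0,255),0,9,1)
o=np.array([.5912,.1431,0]);RJ=Ro.from_euler('z',135.66,degrees=True).as_matrix()
for k in proj(c,np.array([[0,-44,12],[0,44,12],[-16,0,50],[0,-83,80],[0,83,80],[-10,-70,97],[-10,70,97],[0,0,80]])/1e3@RJ.T+o): cv2.drawMarker(im,tuple(k.round().astype(int)),(0,255,0),0,9,1)
cv2.imwrite('pics/w7.png',im); print(p,RJ.T@(p-o),s["wrist_force"],s["ft_torque"],s["gripper_width"])
st=bot.get_image('side')[:,:,::-1];cv2.imwrite('pics/s7raw.png',st)
E
```

```text
time: 10.45
tcp_pos: [0.6848, 0.052, 0.0189]
ee_rot: [[-0.001, -0.715, 0.699], [-0.0, 0.699, 0.715], [-1.0, 0.0, -0.001]]
wrist_force: [-0.5, -0.7, -1.4]
gripper_width: 0.0291
[0.68478522 0.05202433 0.01890532] [-0.13058674 -0.00027032  0.01890532] [-0.52561505 -0.6858686  -1.36178064] [-0.03081175 -0.00502863 -0.02427554] 0.02906784095643079
```

View pics/w7.png

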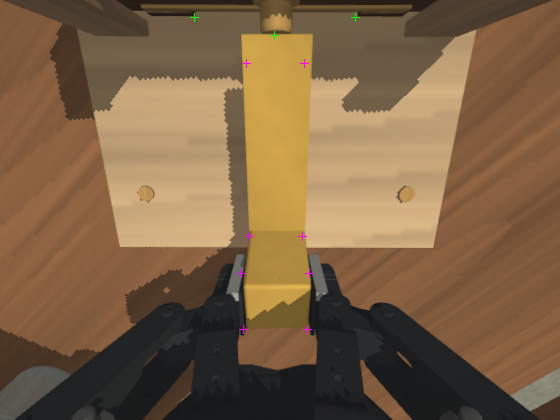

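The force is gone, but the wedge has pitched tip-up in the grip: the tip edge is at row 35 and 70 px wide, against an expected row 63 and 58 px. I'll fit the pitch, since it has to be reseated flat on the board.

Run:
```python
from h import *
from scipy.optimize import least_squares
c=bot.calibration('wrist');s=bot.state()
p=np.array(s["tcp_pos"]);R=np.array(s["ee_rot"]);W=np.c_[R[:,1],R[:,1]*0,-R[:,0]];W[:,1]=np.cross(W[:,2],W[:,0])
L=np.array([[60,15,3],[60,-15,3],[-30,15,21],[-30,-15,21],[-30,15,60],[-30,-15,60],[-60,15,60],[-60,-15,60]])/1e3
obs=np.array([[243,35],[313,35],[248,233],[305,233],[244,285],[310,285],[244,328],[309,328]])
def f(v,zp=.045):
    P=np.array([-.045,0,zp]); A=Ro.from_euler('y',-v[0]).as_matrix()
    X=(L-P)@A.T+P+[.046+v[1],v[3],.008+v[2]]
    return (proj(c,X@W.T+p)-obs).ravel()
r=least_squares(f,[.1,0,0,0]); print("pitch deg",np.degrees(r.x[0]),"dx dz dy mm",r.x[1:]*1e3); print(r.fun.round(1).reshape(-1,2).tolist())
```

```text
pitch deg 13.346506774808953 dx dz dy mm [ 0.33570451  0.97095075 -0.95545596]
[[-1.2, 0.7], [-0.7, 0.7], [1.2, -2.6], [-0.2, -2.6], [-1.9, 0.4], [2.1, 0.4], [1.9, 1.1], [-0.9, 1.1]]
```

The wedge is pitched 13.3° tip-up about the pads. I'll tilt the tool 13.3° nose-down about the grasp point to level the wedge and set it on the bare board. Then I'll release, straighten the tool and regrip squarely.

```bash
python3 -m inch '[[[0,0,-0.12],[-1,-7,0],0],[[0,0,-0.233],[-1,-13,0],0],[[0,0,-0.233],[-1,-13,0],0],[[0,0,-0.233],[-1,-13,0],0],[[0,0,-0.233],[4,-13,0],0],[[0,0,-0.233],[8,-13,0],0],[[0,0,-0.233],[8,-13,0],0],[[0,0,-0.233],[8,-13,0],0]]'
python3 - <<'E'
from h import *
s=bot.state();R=np.array(s["ee_rot"]);p=np.array(s["tcp_pos"])
o=np.array([.5912,.1431,0]);RJ=Ro.from_euler('z',135.66,degrees=True).as_matrix()
print("pivot jig mm",(RJ.T@(p-R[:,0]*.053-o)*1e3).round(1),"tilt",np.degrees(np.arcsin(R[2,1])))
E
```

```text
time: 11.35
tcp_pos: [0.6946, 0.0421, 0.0113]
ee_rot: [[0.164, -0.695, 0.7], [-0.162, 0.681, 0.714], [-0.973, -0.231, -0.0]]
wrist_force: [0.3, -0.7, -0.2]
gripper_width: 0.0287
pivot jig mm [-1.323e+02 -1.000e-01  6.280e+01] tilt -13.338173677539157
```

```bash
python3 -m inch '[[[0,0,0],[3,0.7,0],0],[[0,0,0],[4.4,1,0],0],[[0,0,0],[4.4,1,0],0]]'; python3 -m inch '[[[0,0,0],[1,0.2,0],0],[[0,0,0],[1.5,0.3,0],0],[[0,0,0],[1.5,0.3,0],0]]'
```

```text
time: 11.65
tcp_pos: [0.6942, 0.0433, 0.0067]
ee_rot: [[0.165, -0.696, 0.699], [-0.161, 0.68, 0.715], [-0.973, -0.231, -0.0]]
wrist_force: [-0.3, -0.7, -0.3]
gripper_width: 0.0288
time: 11.95
tcp_pos: [0.6945, 0.0433, 0.0055]
ee_rot: [[0.165, -0.696, 0.699], [-0.161, 0.68, 0.715], [-0.973, -0.231, 0.0]]
wrist_force: [-0.6, -0.1, -2.6]
gripper_width: 0.0293
```

```bash
python3 -m inch '[[[0,0,0],[1,0.2,0],0],[[0,0,0],[1,0.2,0],0],[[0,0,0],[1,0.2,0],0]]'; python3 -m inch '[[[0,0,0],[1,0.2,0],0],[[0,0,0],[1,0.2,0],0],[[0,0,0],[1,0.2,0],0]]'
```

```text
time: 12.25
tcp_pos: [0.6947, 0.0433, 0.0051]
ee_rot: [[0.166, -0.696, 0.699], [-0.161, 0.68, 0.715], [-0.973, -0.231, 0.0]]
wrist_force: [-2.5, 0.6, 4.1]
gripper_width: 0.0292
time: 12.55
tcp_pos: [0.6948, 0.0433, 0.005]
ee_rot: [[0.166, -0.696, 0.699], [-0.161, 0.68, 0.715], [-0.973, -0.231, 0.001]]
wrist_force: [-4.3, 1.2, 10.9]
gripper_width: 0.0296
```

It's seated, with 10 N of downward contact. Now release, then straighten the tool.

```bash
python3 -m inch '[[[0,0,0],[-2,0,0],1],[[0,0,0],[-2,0,0],1],[[0,0,0],[-2,0,0],1],[[0,0,0],[-2,0,0],1],[[0,0,0],[-2,0,0],1],[[0,0,0],[-2,0,0],1]]'
python3 - <<'E'
from h import *
o=np.array([.5912,.1431,0]);RJ=Ro.from_euler('z',135.66,degrees=True).as_matrix()
s=bot.state();R=np.array(s["ee_rot"]);p=np.array(s["tcp_pos"])
print("pivot jig mm",(RJ.T@(p-R[:,0]*.053-o)*1e3).round(1))
t=RJ@[-.131,0,0]+o; plan((t[0],t[1],0.0),45.66)
E
```

```text
time: 13.15
tcp_pos: [0.6942, 0.0435, 0.0052]
ee_rot: [[0.165, -0.696, 0.699], [-0.161, 0.68, 0.715], [-0.973, -0.231, -0.0]]
wrist_force: [0.5, -1.1, -0.3]
gripper_width: 0.0857
pivot jig mm [-131.    -0.7   56.8]
turn [ 1.00e-04 -1.00e-04  2.33e-01] shift [ 2.3 13.1 -0.7]
```

```bash
python3 -m inch '[[[0,0,0.12],[1,7,-0.5],1],[[0,0,0.233],[2,13,-0.5],1],[[0,0,0.233],[2,13,-0.5],1],[[0,0,0.233],[2,13,-0.5],1],[[0,0,0.233],[2,13,-0.5],1]]'
python3 - <<'E'
from h import *
o=np.array([.5912,.1431,0]);RJ=Ro.from_euler('z',135.66,degrees=True).as_matrix()
s=bot.state();p=np.array(s["tcp_pos"]);c=bot.calibration('wrist');im=bot.get_image('wrist');cv2.imwrite('pics/w8.png',im[:,:,::-1])
x0=RJ@[-.085,0,0]+o
f,e,n=fitwedge(im,c,(x0[0],x0[1],135.7),.012); print(f,e,n)
P=[proj(c,q).round(0).tolist() for q in wpts(*f,.012)]; print(P)
print("wedge in jig",(RJ.T@(np.array([f[0],f[1],0])-o)*1e3).round(1),"yaw err",f[2]-135.66,"tcp",(RJ.T@(p-o)*1e3).round(1))
E
```

```text
time: 13.65
tcp_pos: [0.6844, 0.0531, 0.0]
ee_rot: [[-0.0, -0.716, 0.698], [-0.0, 0.698, 0.716], [-1.0, -0.0, -0.0]]
wrist_force: [-0.0, 1.0, 0.4]
gripper_width: 0.0856
[6.52674964e-01 8.55534812e-02 1.35644740e+02] 392.44313725490196 16165.0
[[[307.0, 64.0], [248.0, 64.0], [307.0, 63.0], [248.0, 63.0], [301.0, 225.0], [253.0, 225.0], [304.0, 240.0], [250.0, 240.0]], [[300.0, 268.0], [310.0, 336.0], [254.0, 268.0], [244.0, 336.0], [301.0, 225.0], [312.0, 280.0], [253.0, 225.0], [242.0, 279.0]]]
wedge in jig [-84.2  -1.8   0. ] yaw err -0.015259540250752934 tcp [-129.5   -0.8    0. ]
```

View pics/w8.png

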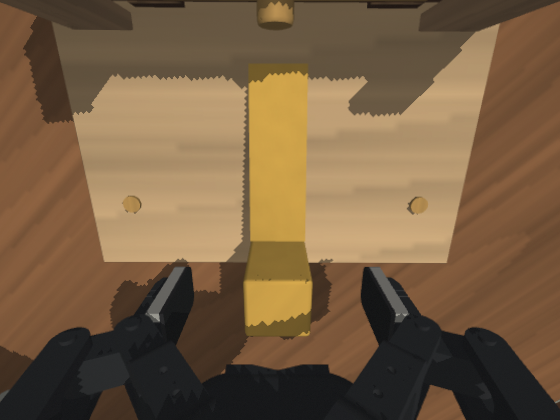

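Wrist view: the wedge lies flat on the run-up (tip row 64, columns 248–307, block at (278,300)), with 0° yaw error and about 1.5 mm off-centre. That was my 12th picture, so I'll use numeric checks from here. Regripping.

```bash
python3 -m inch '[[[0,0,0],[0,0,-0.5],0],[[0,0,0],[0,0,-0.5],0],[[0,0,0],[0,0,-0.5],0],[[0,0,0],[0,0,-0.5],0],[[0,0,0],[0,0,-0.5],0],[[0,0,0],[0,0,-0.5],0],[[0,0,0],[0,0,-0.5],0]]'; python3 -m inch '[[[0,0,0],[0.5,8,-1.2],0],[[0,0,0],[0.5,14,-1.2],0],[[0,0,0],[0.5,20,-1.2],0],[[0,0,0],[0.5,20,-1.2],0],[[0,0,0],[0.5,20,-1.2],0]]'
cat > m.py <<'E'
from h import *
o=np.array([.5912,.1431,0]);RJ=Ro.from_euler('z',135.66,degrees=True).as_matrix()
s=bot.state();p=np.array(s["tcp_pos"]);c=bot.calibration('wrist');im=bot.get_image('wrist')
t=(RJ.T@(p-o)*1e3).round(1)
x0=RJ@[t[0]/1e3+.045,0,0]+o
f,e,n=fitwedge(im,c,(x0[0],x0[1],135.7),.012)
print("wedge in jig",(RJ.T@(np.array([f[0],f[1],0])-o)*1e3).round(1),"yaw err",f[2]-135.66,"cost",e,n,"tcp",t,"F jig",(RJ.T@s["wrist_force"]).round(1),"tilt",np.degrees(s["ee_rot"][2][1]).round(2))
E
python3 m.py
```

```text
time: 14.4
tcp_pos: [0.685, 0.0516, 0.0008]
ee_rot: [[0.0, -0.715, 0.699], [0.0, 0.699, 0.715], [-1.0, 0.0, 0.001]]
wrist_force: [-0.0, 0.6, 1.3]
gripper_width: 0.0293
time: 14.9
tcp_pos: [0.6694, 0.065, 0.0007]
ee_rot: [[0.0, -0.716, 0.698], [0.0, 0.698, 0.716], [-1.0, 0.0, 0.0]]
wrist_force: [-0.4, -1.4, 6.0]
gripper_width: 0.0295
wedge in jig [-64.   0.   0.] yaw err -0.3635360054265959 cost 1019.7411764705882 15443.0 tcp [-110.5    1.2    0.7] F jig [-0.7  1.3  6. ] tilt 0.01
```

```bash
python3 -m inch '[[[0,0,0],[0,8,0],0],[[0,0,0],[0,16,0],0],[[0,0,0],[0,22,0],0],[[0,0,0],[0,22,0],0],[[0,0,0],[0,22,0],0]]'; python3 m.py; python3 -c "
from h import *
cv2.imwrite('pics/sA.png',bot.get_image('side')[:,:,::-1])"; python3 -m inch '[[[0,0,0],[0,3,0],0],[[0,0,0],[0,5,0],0],[[0,0,0],[0,5,0],0]]'; python3 -m inch '[[[0,0,0],[0,2,0],0],[[0,0,0],[0,3,0],0],[[0,0,0],[0,3,0],0]]'; python3 -m inch '[[[0,0,0],[0,2,0],0],[[0,0,0],[0,3,0],0],[[0,0,0],[0,3,0],0]]'; python3 m.py
```

```text
time: 15.45
tcp_pos: [0.6535, 0.081, 0.0007]
ee_rot: [[0.0, -0.716, 0.698], [0.001, 0.698, 0.716], [-1.0, 0.0, 0.001]]
wrist_force: [0.3, -1.4, 7.8]
gripper_width: 0.0295
wedge in jig [-44.8  -0.3   0. ] yaw err -0.6004080193089294 cost 3854.5686274509803 12477.0 tcp [-88.    0.9   0.7] F jig [-1.2  0.8  7.8] tilt 0.02
time: 15.85
tcp_pos: [0.6506, 0.0836, 0.0008]
ee_rot: [[0.002, -0.716, 0.698], [-0.0, 0.698, 0.716], [-1.0, -0.001, 0.001]]
wrist_force: [2.0, -2.4, 5.6]
gripper_width: 0.0297
time: 16.15
tcp_pos: [0.6487, 0.0854, 0.0007]
ee_rot: [[0.002, -0.715, 0.699], [-0.0, 0.699, 0.715], [-1.0, -0.002, 0.001]]
wrist_force: [3.1, -2.4, 5.5]
gripper_width: 0.0294
time: 16.45
tcp_pos: [0.6483, 0.0857, 0.0011]
ee_rot: [[0.005, -0.715, 0.7], [-0.002, 0.7, 0.715], [-1.0, -0.005, 0.002]]
wrist_force: [6.9, -6.1, 2.9]
gripper_width: 0.0294
wedge in jig [-37.2  -0.    0. ] yaw err -0.7768878234276713 cost 4911.098039215686 11430.0 tcp [-80.9   1.2   1.1] F jig [-9.2 -0.4  2.9] tilt -0.3
```

Contact begins at tip ≈ +24.5 mm, as predicted, with force building up. I'll push on in small steps.

```bash
python3 -m inch '[[[0,0,0],[0.5,2,0],0],[[0,0,0],[0.5,4,0],0],[[0,0,0],[0.5,4,0],0],[[0,0,0],[0.5,4,0],0]]'; python3 -m inch '[[[0,0,0],[0,2,0],0],[[0,0,0],[0,4,0],0],[[0,0,0],[0,4,0],0],[[0,0,0],[0,4,0],0]]';python3 m.py
```

```text
time: 16.9
tcp_pos: [0.6479, 0.0858, 0.0017]
ee_rot: [[0.01, -0.713, 0.701], [-0.005, 0.701, 0.713], [-1.0, -0.01, 0.004]]
wrist_force: [10.4, -8.6, 4.5]
gripper_width: 0.0291
time: 17.3
tcp_pos: [0.645, 0.0884, 0.0016]
ee_rot: [[0.01, -0.713, 0.701], [-0.005, 0.701, 0.713], [-1.0, -0.01, 0.004]]
wrist_force: [10.1, -8.9, 4.3]
gripper_width: 0.0294
wedge in jig [-83.4   1.3   0. ] yaw err -0.9488220996820758 cost 3307.035294117647 10775.0 tcp [-76.7   1.5   1.6] F jig [-13.4  -0.7   4.3] tilt -0.59
```

It broke away at about 13 N and is advancing, but the tool has tipped 0.6° nose-down, so the heel is slightly light. I'll add down-press and counter-tilt while pushing.

```bash
python3 -m inch '[[[0,0,0.01],[1.5,0,0],0],[[0,0,0.01],[1.5,2,0],0],[[0,0,0.01],[1.5,4,0],0],[[0,0,0.01],[1.5,4,0],0],[[0,0,0.01],[1.5,4,0],0]]'; python3 -m inch '[[[0,0,0],[0.5,2,0],0],[[0,0,0],[0.5,4,0],0],[[0,0,0],[0.5,4,0],0],[[0,0,0],[0.5,4,0],0]]';python3 m.py
```

```text
time: 17.85
tcp_pos: [0.6432, 0.0904, 0.0008]
ee_rot: [[0.005, -0.713, 0.701], [0.002, 0.701, 0.713], [-1.0, -0.002, 0.004]]
wrist_force: [10.9, -10.1, 6.5]
gripper_width: 0.0295
time: 18.25
tcp_pos: [0.6409, 0.0929, 0.0008]
ee_rot: [[0.006, -0.713, 0.701], [0.002, 0.701, 0.713], [-1.0, -0.003, 0.005]]
wrist_force: [11.2, -10.6, 7.5]
gripper_width: 0.0292
wedge in jig [-27.6  -0.1   0. ] yaw err -0.9414450173331659 cost 6368.654901960785 9952.0 tcp [-70.6   1.1   0.8] F jig [-15.4  -0.3   7.5] tilt -0.17
```

```bash
python3 -m inch '[[[0,0,0.002],[0,2,0],0],[[0,0,0.002],[0.3,4,0],0],[[0,0,0.002],[0.3,5.3,0],0],[[0,0,0.002],[0.3,5.3,0],0],[[0,0,0.002],[0.3,5.3,0],0]]'; python3 m.py
python3 - <<'E'
from h import *
B=bot.get_image('side')[:,:,::-1];cv2.imwrite('pics/sB.png',B);A=cv2.imread('pics/sA.png')
c=bot.calibration('side')
o=np.array([.5912,.1431,0]);RJ=Ro.from_euler('z',135.66,degrees=True).as_matrix()
q=proj(c,np.array([[10,-60,80],[10,0,80],[10,60,80],[10,0,83],[0,0,30],[20,-60,60],[20,60,60]])/1e3@RJ.T+o);print(q.round(1).tolist())
E
```

```text
time: 18.8
tcp_pos: [0.6375, 0.0964, 0.0008]
ee_rot: [[0.005, -0.713, 0.701], [0.003, 0.701, 0.713], [-1.0, -0.002, 0.006]]
wrist_force: [11.2, -10.7, 8.1]
gripper_width: 0.0291
wedge in jig [-23.   -0.2   0. ] yaw err -1.1054679368091342 cost 7055.917647058824 9263.0 tcp [-65.7   1.    0.8] F jig [-15.5  -0.2   8.1] tilt -0.09
[[249.6, 161.4], [248.0, 172.5], [246.3, 184.3], [248.0, 171.7], [251.8, 185.9], [246.6, 166.7], [243.1, 189.7]]
```

Run:
```python
from h import *
A=cv2.imread('pics/sA.png',0).astype(np.float32);B=cv2.imread('pics/sB.png',0).astype(np.float32)
d=np.abs(A-B)[150:200,232:268]
for r in range(0,50,2): print(150+r,(A[150+r,234:266:2]).astype(int).tolist(),'|',(B-A)[150+r,234:266:2].astype(int).tolist())
```

```text
150 [124, 122, 121, 121, 122, 141, 165, 168, 161, 148, 156, 164, 131, 123, 121, 123] | [-1, -1, 0, 1, -1, 0, -1, -1, 0, 0, -1, -1, 0, -19, -83, -94]
152 [127, 125, 122, 120, 120, 172, 187, 175, 180, 178, 180, 180, 133, 129, 126, 121] | [0, -1, -1, 0, 0, 0, -2, -1, 0, 0, -1, 0, -1, -1, -28, -85]
154 [134, 130, 126, 123, 120, 165, 162, 105, 105, 102, 169, 175, 125, 130, 130, 126] | [0, -1, -1, 1, -1, 1, -2, 0, 0, 1, -1, 1, -2, -1, -1, -22]
156 [132, 131, 132, 128, 126, 118, 104, 103, 103, 100, 115, 120, 121, 127, 128, 130] | [0, 0, -1, 0, 0, 0, 0, -3, -3, -2, -1, -1, 1, 0, -1, -1]
158 [130, 132, 129, 129, 129, 115, 98, 70, 82, 84, 96, 100, 120, 129, 128, 128] | [-1, -1, 1, 0, 0, 0, -1, 10, -6, -6, -7, 0, 0, -1, -1, 0]
160 [130, 129, 132, 131, 129, 127, 94, 49, 73, 76, 86, 101, 117, 124, 127, 128] | [0, 1, 0, 0, -1, 0, 0, 24, 2, 2, 0, 0, -1, 0, 1, 0]
162 [134, 132, 130, 132, 134, 125, 95, 74, 75, 78, 95, 102, 111, 120, 123, 126] | [-1, 0, 0, -1, -1, 1, -1, 0, -1, 0, 3, -1, 0, 0, 0, -1]
164 [133, 135, 134, 132, 131, 122, 96, 75, 74, 73, 95, 103, 107, 114, 118, 122] | [-1, -1, 0, -1, -1, 
[... 1741 characters left out ...]
, 175, 107, 103, 103, 101, 98, 98, 92, 101, 104, 104, 110, 183, 189] | [0, -1, -1, 0, 1, -1, 0, 0, -1, -1, -1, -1, -1, -6, -59, -65]
192 [198, 199, 176, 108, 104, 103, 100, 97, 96, 90, 100, 102, 100, 100, 101, 100] | [0, -1, 0, 0, 0, -1, 0, 0, 0, -1, -5, -4, -3, -4, -7, -7]
194 [198, 199, 184, 110, 105, 103, 102, 98, 96, 90, 97, 104, 104, 99, 95, 100] | [0, 0, -1, 0, -1, -1, -1, 0, 0, -2, -1, -1, -2, -2, -1, -2]
196 [198, 200, 187, 112, 106, 104, 102, 99, 97, 91, 104, 113, 114, 108, 164, 200] | [0, 0, -1, -1, -1, -1, 1, -1, -1, -1, 0, 0, 0, -1, -4, -1]
198 [198, 202, 193, 113, 106, 104, 104, 100, 98, 92, 104, 114, 115, 109, 175, 210] | [-1, 0, 0, -1, 0, 0, -2, -1, -1, 0, 0, 0, 0, -2, -6, -1]
```

The side pictures are stable, and only the front and the knob at about (256,179) changed. I'll measure that shift at sub-pixel level.

Run:
```python
from h import *
A=cv2.imread('pics/sA.png',0).astype(np.float32);B=cv2.imread('pics/sB.png',0).astype(np.float32)
c=bot.calibration('side');o=np.array([.5912,.1431,0]);RJ=Ro.from_euler('z',135.66,degrees=True).as_matrix()
k=proj(c,np.array([[-16,0,50],[-16,0,60]])/1e3@RJ.T+o);print("px/10mm",k[1]-k[0],k[0])
g=(k[1]-k[0])/10
def shift(m):  # mean-square for lifts L mm
    out=[]
    for L in np.arange(-1,8.01,.25):
        M=np.float32([[1,0,g[0]*L],[0,1,g[1]*L]]); W=cv2.warpAffine(A,M,A.shape[::-1],flags=cv2.INTER_CUBIC)
        out.append((((W-B)[m])**2).mean())
    i=int(np.argmin(out)); return np.arange(-1,8.01,.25)[i],[round(float(v)) for v in out[::2]]
for n,(x0,x1,y0,y1) in dict(knob=(253,260,175,184),knob2=(254,259,176,182),fronttop=(246,252,158,163),rear=(244,248,164,184),post=(244,254,150,154)).items():
    print(n,shift(np.s_[y0:y1,x0:x1]))
```

```text
px/10mm [-0.05684243 -2.67220086] [256.83175215 180.80332575]
knob (np.float64(2.75), [108, 89, 73, 57, 42, 33, 28, 26, 27, 32, 40, 50, 63, 76, 91, 114, 136, 161, 186])
knob2 (np.float64(3.0), [190, 158, 128, 98, 66, 45, 30, 20, 17, 19, 25, 33, 49, 65, 87, 122, 155, 192, 230])
fronttop (np.float64(8.0), [60, 55, 54, 57, 60, 63, 64, 65, 67, 68, 70, 71, 71, 70, 68, 64, 61, 56, 50])
rear (np.float64(2.75), [37, 31, 25, 20, 15, 13, 11, 11, 8, 10, 15, 22, 32, 43, 56, 79, 106, 144, 193])
post (np.float64(0.0), [67, 15, 1, 16, 67, 124, 193, 276, 407, 536, 695, 849, 1022, 1148, 1270, 1431, 1578, 1759, 1944])
```

The lift reads 2.75–3.0 mm on the knob and the front's rear edge, with the post at 0. I'll hold briefly, recheck, compare the bystanders, then hand in.

```bash
python3 -m inch '[[[0,0,0],[0,0,0],0],[[0,0,0],[0,0,0],0],[[0,0,0],[0,0,0],0],[[0,0,0],[0,0,0],0],[[0,0,0],[0,0,0],0]]'
python3 - <<'E'
from h import *
B=bot.get_image('side')[:,:,::-1];P=cv2.imread('pics/sB.png');A0=cv2.imread('pics/side0.png')
print("knob change vs sB",np.abs(B.astype(int)-P)[172:186,250:262].max())
for n,(x0,x1,y0,y1) in dict(tin=(338,366,215,250),sander=(285,323,252,278),driver=(178,230,150,180)).items():
    d=np.abs(B.astype(int)-A0)[y0:y1,x0:x1].max(2); print(n,d.mean().round(1),(d>25).mean().round(3))
E
python3 -c "
from bench import bot
print(bot.finish_job())"
```

```text
time: 19.4
tcp_pos: [0.6375, 0.0965, 0.0008]
ee_rot: [[0.005, -0.713, 0.701], [0.003, 0.701, 0.713], [-1.0, -0.002, 0.006]]
wrist_force: [11.1, -10.1, 8.8]
gripper_width: 0.0291
knob change vs sB 2
tin 15.6 0.142
sander 56.9 0.653
driver 7.3 0.0
the job is handed in; nothing more can be done
None
```

Run:
```python
import cv2,numpy as np
a=cv2.imread('pics/side0.png').astype(int)
for f in('s4','s7raw','sA','sB'):
    b=cv2.imread(f'pics/{f}.png').astype(int)
    for n,(x0,x1,y0,y1) in dict(tin=(338,366,215,250),sander=(285,323,252,278)).items():
        u,v=a[y0:y1,x0:x1],b[y0:y1,x0:x1]; print(f,n,np.abs(u-v).max(2).mean().round(1),"BGR",u.mean((0,1)).round(),v.mean((0,1)).round(),"corr",np.corrcoef(u.sum(2).ravel(),v.sum(2).ravel())[0,1].round(2))
```

```text
s4 tin 5.7 BGR [112. 143. 166.] [116. 148. 171.] corr 1.0
s4 sander 5.9 BGR [ 58. 112. 167.] [ 61. 116. 173.] corr 1.0
s7raw tin 43.9 BGR [112. 143. 166.] [ 89. 112. 128.] corr 0.63
s7raw sander 29.3 BGR [ 58. 112. 167.] [ 52.  99. 148.] corr 0.52
sA tin 23.2 BGR [112. 143. 166.] [108. 134. 152.] corr 0.9
sA sander 49.3 BGR [ 58. 112. 167.] [ 44.  82. 122.] corr 0.27
sB tin 15.6 BGR [112. 143. 166.] [113. 141. 161.] corr 0.95
sB sander 57.0 BGR [ 58. 112. 167.] [ 41.  76. 112.] corr 0.2
```

The job is handed in at about 19.5 s: the wedge is gripped in place under the middle of the front, and the front rests on it about 3 mm above the cork rests.

**How it went**
- **First grasp:** it closed on nothing because the real fingertips sit about 36 mm behind the reported TCP. I found this in the side and wrist views, corrected for it, and the second grasp held.
- **Setting down:** while I was lowering the wedge, its tip caught something at a few newtons, most likely the knob, and the wedge pitched 13° in the grip. I backed off, levelled it, set it flat on the bare board, released it, and regripped it upright.
- **Pushing:** contact came at about 24.5 mm past the face, as expected. It took about 13–15 N to wedge the front up.

**Last checks**
- **Lift:** the tip is about 39.6 mm past the face, which predicts about 2.9 mm. The side picture gave 2.75–3.0 mm at the knob and the front's rear edge, with the post unmoved. A third patch, on the front's top edge, gave no usable reading.
- **Hold:** nothing changed over the last 0.6 s. The grip is 29 mm wide, the tool is upright within 0.4°, and the wedge is about 0–1 mm off-centre.
- **Wedge fit:** with the fingers and front hiding part of the wedge, the silhouette fit was poor and read about 1° of yaw. The tool's own yaw was within about 0.2° of square, so I relied on that.
- **Bystanders:** the screwdriver matches the first picture. The tin region matches mostly (0.95 correlation) and the sanding block region does not (0.2). The change follows the arm's position and no unexpected force was felt there, so it is probably the arm's shadow, but I did not confirm it by eye.

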